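# Set a relay contact gap: ring in until the contacts touch, then back three clicks

## Robot

A 6-joint arm with a two-finger parallel gripper is mounted at the origin on the work surface. World frame = base frame: x ahead of the robot, y to its left, z up, the work surface at z = 0. Lengths are in mm, angles in rad, forces in N, time in s.
With the tool pointing down it reaches from about 400 to 925 mm from the base axis. Payload 12.5 kg.
Tool frame: the origin (TCP) lies midway between the tips of the shut fingers; the grasp point (between the pads) lies 19 mm behind it; z points along the fingers, y is the direction in which the jaws open and shut (so a half turn about z gives the same grasp; the last joint's range is limited). The gripper opens to 95 mm and grips with 3 to 60 N. Pads are 20 mm wide; open, the fingers measure 119 mm over their backs; the gripper's body (75 mm by 180 mm) begins 59 mm behind the grasp point.
Start: joints at [1.09, 0.491, 1.559, -0, 1.092, -0.106], TCP at [228.789, 581.638, 214.661] pointing down, gripper open.
Joint ranges: [-3.1, 3.1], [-0.84, 2.19], [0.05, 2.79], [-1.13, 4.28], [0.06, 2.93], [-2.69, 2.69]. Speed limits (rad/s): [2.22, 2.22, 2.79, 3.14, 3.14, 3.14].

## Interface

Orientations are given as [roll, pitch, yaw] about the fixed x, y, z axes, in that order (R = Rz(yaw) Ry(pitch) Rx(roll)).
In Python, from cell import env gives the robot as it stands.
- The arm moves only by the tool servo_tool, never from a script. Its argument "plan" is a list of rows, each a list of 7 numbers: the shift along the tool's x, y, z in m, then the turn, a rotation vector about the tool's x, y, z in degrees, then the opening in per cent of the stroke, from 0 (shut) to 100 (fully open). In form: [[dx, dy, dz, wx, wy, wz, jaw], ...]. A call has 1 to 8 rows; each row shifts and turns the pose as measured when the row begins, along the tool's axes as they then stand; what a row does not reach is not made up. A row lasts 1/12 s, in which the tool goes at most 41.7 mm and 7.16 degrees, less where a joint would pass 70% of its speed; a pose out of reach is approached as far as the arm can. A call is refused whole if a number of a shift passes 0.0417 or a number of a turn 7.16, either way. A call with a gripper value outside its range is refused whole. The fingers move at their own pace and stop on an object; the grip force is fixed at half the most. Time passes only in rows, so rows that do not move let the fingers close. It gives the time, the measured TCP pose, the force and the opening at its end, in the units of the state.
- env.state(): the state, without advancing time (a new reading comes with each control period).
- env.read_camera(name): name is "scene" or "top" or "wrist"; returns a dict with "img" (400x640x3 uint8, blue, green, red), "intrinsics" (3x3 intrinsics, pixels), "k1" (the pictures are not rectified: a ray, as slopes to the right and down, at radius r is drawn at 1 + k1 r^2 times it, then the intrinsics apply), "R" (3x3) and "t" (3): a world point X has camera coordinates R X + t. Camera axes: x right, y down, z forward; pixel columns grow to the right and rows downward; lengths in mm; the calibration is good to about 2 mm. A picture is of the moment at which its call begins. There is no depth.
- env.job_done(): hands the job in, once; it reports no verdict.
The state is a dict: "t": time; "joints": joint angles; "qvel": joint speeds; "tau": joint torques, N m; "eef_pos": TCP position; "tcp_rot": TCP orientation; "ft_force": force on the tool from outside, world axes, zero at the start; "moment": the same for the moment, N m; "opening": opening from 0.0 (shut) to 1.0 (fully open).
Only numpy, scipy, OpenCV 4.12 (cv2) and the standard library are available. Lean on these libraries where they do the work, as an engineer would, in place of code of your own. Each camera call takes 0.05 s, during which the arm holds its last target. There are 200 camera calls.

## Task

On the relay trainer, turn the black adjustment ring on top of the blue setting head gently clockwise (seen from above) until you feel the contacts just touch, without screwing them hard together. Then turn it back exactly three clicks anticlockwise and let go, leaving the other things on the bench as they are.

Things in the scene. Friction and masses are not known exactly. Their poses are not given: they have to be found in the camera images.
- ring: adjustment ring: black upright cylinder, 44 mm across, 32 mm tall (grip it, from any side), on a bright skirt 66 mm across, 8 mm thick, with 12 black ticks, one per click, and an orange mark. It only turns about its upright axis. Origin on the axis, 16 mm below the foot of the black cylinder; z up, x towards the orange mark, which says nothing of where the contacts touch. Anticlockwise opens the gap
- ring_grip (a point): on the ring's axis at mid height of the black cylinder, 154 mm above the bench. The ring has 12 sprung clicks a turn (30 degrees each; 0.1 N m to pass one, 0.015 N m friction) and settles into a click when let go. It starts 2 to 6 clicks anticlockwise of the touch and turns on freely to 7 clicks or more open
- upper_contact (a point): lower end of the copper rod in the blue head's window, 10 mm across, on the ring's axis. It rises 0.125 mm per click, finer than measured positions show. The touch falls on a click and is felt as a springy resistance: 0.40 N m at once, then 0.017 N m more per degree; 24 degrees beyond it (0.82 N m) the contacts are damaged. Let go while pressed, the ring springs back to the touch
- lower_contact (a point): top of the fixed brass post under the rod, 12 mm across, 88 mm above the bench on the ring's axis. The gap is the height of upper_contact over lower_contact: 0 at the touch, 0.375 mm at three clicks back
- panel: the relay trainer: aluminium box 240 by 340 mm, top 50 mm above the bench, fixed. Origin at the middle of its underside; x across its short side (away from the robot at yaw 0), y along its long side, z up. The ring's axis stands at x -20, y +30 mm here. The blue head under the ring is 80 by 90 mm, its top 130 mm above the bench. Nothing else on the panel is higher than 95 mm
- relay: bystander: loose clear plug-in relay, 30 x 24 x 38 mm, standing on the panel; origin under its middle
- screwdriver: bystander: red screwdriver, 180 mm long, lying on the bench along its x axis
- spray: bystander: yellow bottle, 60 mm across, 160 mm tall, standing on the bench; origin under its middle

How it is judged (in metres and radians):
On the way:
1. the ring is turned clockwise until the contacts touch (within a quarter click) (z of upper_contact in the frame of lower_contact below 3e-05 m), for 0.1 s.
At the end, for the whole second after the job is handed in: the ring is let go and stays three clicks (within half a click: contact gap 0.31 to 0.44 mm) anticlockwise of where the contacts touch (z of upper_contact in the frame of lower_contact between 0.0003125 and 0.0004375 m).
It fails at once if the contacts are screwed hard together (ring 24 degrees or more beyond the touch) (z of upper_contact in the frame of lower_contact below -0.0001 m).
It fails at once if the loose relay is pushed away or knocked over (distance of relay from where it was at the start of the episode above 0.03 m or angle between relay's own z axis and vertical above 0.5 rad).
It fails at once if the screwdriver is pushed away or knocked over (distance of screwdriver from where it was at the start of the episode above 0.03 m).
It fails at once if the bottle is pushed away or knocked over (distance of spray from where it was at the start of the episode above 0.03 m or angle between spray's own z axis and vertical above 0.5 rad).
It also fails if it takes over 67 s, if anything falls off the work surface, if the arm or the gripper's body presses on something with over 40 N, if the wrist force passes 120 N, or if a joint passes its speed limit or range.

## Working session

There is one attempt and no reset: what is moved stays moved. The work goes in short steps, Python scripts to look and compute and a tool call to move; the robot and the scene stay as the last step left them, time stands still between calls to the robot, and variables do not carry over. Pictures are saved under pics/ and viewed, about 8 in all and at most 12, crops included, and the job is handed in when it is done.

Besides the shell and the picture viewer there is one more tool, called after ">>>" as name(argument=value, ...), one argument or row to a line, values as JSON. servo_tool: Moves the arm, as the interface text tells. Its arguments: {"type":"object","properties":{"plan":{"type":"array","items":{"type":"array","items":{"type":"number"}}}},"required":["plan"]}

```bash
mkdir -p pics
python3 - <<'E'
from cell import env
import cv2,pickle
d={n:env.read_camera(n) for n in("scene","top","wrist")}
pickle.dump(d,open('cams.pkl','wb'))
for n in("scene","top"): cv2.imwrite(f'pics/{n}0.png',d[n]['img'])
print(env.state())
E
```

```text
{'t': 0.15, 'joints': array([ 1.09043354e+00,  4.91405764e-01,  1.55933412e+00, -3.35723171e-05,
        1.09170112e+00, -1.05573375e-01]), 'qvel': array([ 0.00214826, -0.00074884, -0.00330736, -0.00026233, -0.00057514,
       -0.00051632]), 'tau': array([ 2.26259152e-03, -6.12898064e+01, -2.58279079e+01,  6.92954357e-02,
        4.72600129e-02, -8.59843499e-05]), 'eef_pos': array([228.68026195, 581.4569728 , 214.19702031]), 'tcp_rot': array([-3.14074590e+00, -5.97826766e-05,  2.76681871e+00]), 'ft_force': array([-0.76686629,  0.00816802,  0.24053236]), 'moment': array([-0.0167415 , -0.04530734,  0.02471936]), 'opening': 0.9977444283147834}
```

View pics/top0.png

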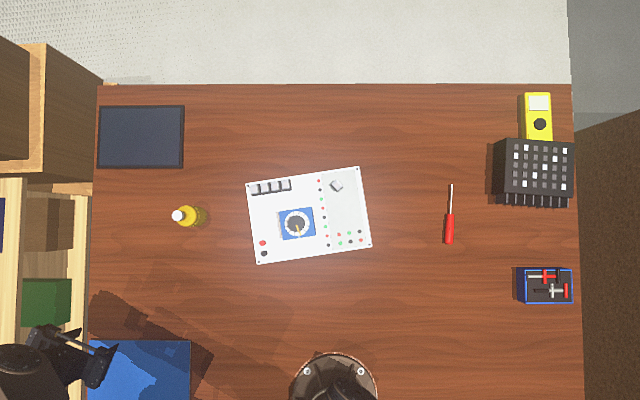

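View pics/scene0.png

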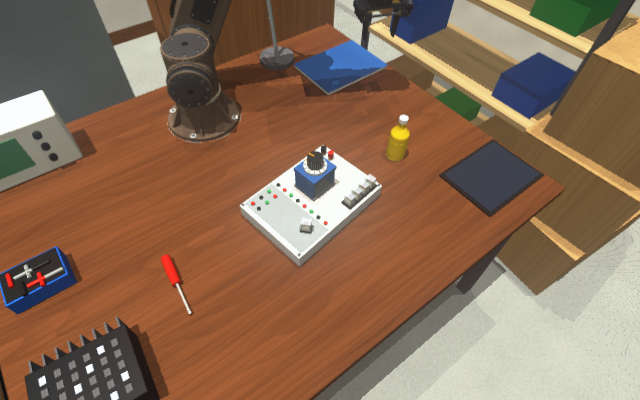

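The top view shows the panel at about (308,215), the ring at (297,224) on its blue head, the relay at (336,186), the bottle at (188,215) and the screwdriver at (450,215). The scene view shows the same layout, with the ring at (316,160). Next I locate the ring by ray casting.

```bash
cat > h.py <<'E'
import numpy as np,cv2
def ray(c,uv):
    K=c['intrinsics'];k=float(c['k1'])
    p=np.linalg.solve(K,[uv[0],uv[1],1.])[:2];q=p.copy()
    for _ in range(30): q=p/(1+k*(q@q))
    R=np.array(c['R']);t=np.array(c['t']).ravel()
    return -R.T@t,R.T@np.array([q[0],q[1],1.])
def plane(c,uv,z):
    o,d=ray(c,uv);return o+d*(z-o[2])/d[2]
def proj(c,X):
    x=np.array(c['R'])@X+np.array(c['t']).ravel();q=x[:2]/x[2];q=q*(1+float(c['k1'])*(q@q))
    return (c['intrinsics']@np.array([*q,1]))[:2]
E
python3 - <<'E'
import pickle,cv2,numpy as np
from h import *
d=pickle.load(open('cams.pkl','rb'))
for n,(u,v),r in(("top",(297,224),26),("scene",(316,172),28)):
    c=d[n];hsv=cv2.cvtColor(c['img'],cv2.COLOR_BGR2HSV)
    m=cv2.inRange(hsv,(100,100,40),(125,255,255));w=np.zeros_like(m);w[v-r:v+r,u-r:u+r]=255;m&=w
    cs,_=cv2.findContours(m,0,2);k=max(cs,key=cv2.contourArea);R=cv2.minAreaRect(k)
    print(n,'blue',R)
    if n=="top":
        print('head pos',plane(c,R[0],130)); B=cv2.boxPoints(R);print([plane(c,b,130).round(1) for b in B])
        g=cv2.fillPoly(np.zeros_like(m),[k],255)&cv2.inRange(hsv,(0,0,130),(180,90,255))
        ks=cv2.findContours(g,0,2)[0];k2=max(ks,key=cv2.contourArea);e=cv2.minEnclosingCircle(k2);print('skirt',e,plane(c,e[0],138))
c=d['top'];hsv=cv2.cvtColor(c['img'],cv2.COLOR_BGR2HSV)
m=cv2.inRange(hsv,(0,0,140),(180,60,255));m[:,:235]=0;m[:,385:]=0;m[:155]=0;m[275:]=0
k=max(cv2.findContours(cv2.morphologyEx(m,3,np.ones((9,9))),0,2)[0],key=cv2.contourArea);R=cv2.minAreaRect(k)
P=[plane(c,b,50) for b in cv2.boxPoints(R)];print('panel',[p.round(1) for p in P])
print('relay top',plane(c,(336,186),88),'bottle cap',plane(c,(178,215),160))
im=cv2.resize(c['img'][190:258,260:335],None,fx=7,fy=7,interpolation=2)
s=d['scene']['img'][135:205,280:350];s=cv2.resize(s,None,fx=6,fy=6,interpolation=2)
o=np.zeros((max(im.shape[0],s.shape[0]),790,3),np.uint8);im=cv2.resize(im,(370,335));o[:335,:370]=im;o[:s.shape[0],370:]=s
cv2.imwrite('pics/crop.png',o)
E
```

```text
top blue ((296.907470703125, 222.89881896972656), (28.510725021362305, 32.84435272216797), 81.25383758544922)
head pos [513.46701965 100.21743893 130.        ]
[array([544.6, 150.1, 130. ]), array([558.2,  62.4, 130. ]), array([482.4,  50.6, 130. ]), array([469. , 137.8, 130. ])]Traceback (most recent call last):
  File "<stdin>", line 12, in <module>
ValueError: max() iterable argument is empty
```

Run:
```python
import pickle,cv2,numpy as np
from h import *
d=pickle.load(open('cams.pkl','rb'))
c=d['top'];hsv=cv2.cvtColor(c['img'],cv2.COLOR_BGR2HSV)
m=cv2.inRange(hsv,(100,100,40),(125,255,255))
w=np.zeros_like(m);w[198:250,271:323]=255;m&=w
ks,_=cv2.findContours(m,0,2);k=cv2.convexHull(np.vstack([x for x in ks if cv2.contourArea(x)>20]))
g=cv2.fillPoly(np.zeros_like(m),[k],255)&~m
k2=max(cv2.findContours(g,0,2)[0],key=cv2.contourArea);e=cv2.minEnclosingCircle(k2);print('skirt',e,plane(c,e[0],138))
M=cv2.moments(k2);print('centroid',plane(c,(M['m10']/M['m00'],M['m01']/M['m00']),140))
m=cv2.inRange(hsv,(0,0,130),(180,70,255));m[:,:235]=0;m[:,385:]=0;m[:155]=0;m[275:]=0
k=max(cv2.findContours(cv2.morphologyEx(m,3,np.ones((9,9))),0,2)[0],key=cv2.contourArea);R=cv2.minAreaRect(k)
P=np.array([plane(c,b,50) for b in cv2.boxPoints(R)]);print('panel',R,P.round(1))
C=P.mean(0);yaw=np.deg2rad(R[2]);print(C)
print('relay top',plane(c,(336,186),88),'bottle cap',plane(c,(178,215),160))
im=cv2.resize(c['img'][190:258,260:335],(400,363),interpolation=2)
s=cv2.resize(d['scene']['img'][135:205,280:350],(400,400),interpolation=2)
o=np.zeros((400,800,3),np.uint8);o[:363,:400]=im;o[:,400:]=s
cv2.imwrite('pics/crop.png',o)
```

```text
skirt ((297.0, 224.0), 13.928488731384277) [510.59774359  99.38588945 138.        ]
centroid [512.895054 100.601323 140.      ]
panel ((308.1676025390625, 216.58958435058594), (86.52054595947266, 117.84432983398438), 81.25383758544922) [[ 630.3  264.1   50. ]
 [ 683.1  -78.4   50. ]
 [ 433.6 -114.8   50. ]
 [ 381.6  222.4   50. ]]
[532.11925057  73.33155225  50.        ]
relay top [617.15348342  -6.77622292  88.        ] bottle cap [534.00690695 411.07487159 160.        ]
```

View pics/crop.png

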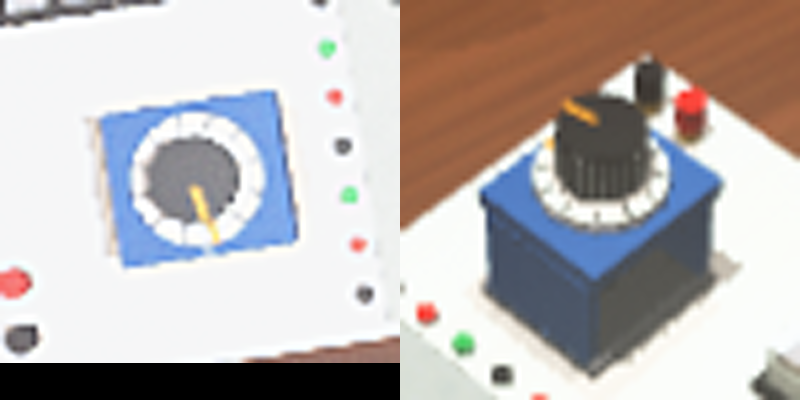

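The skirt centre gives the ring axis at about (511,100) and the panel geometry gives (508,100), which agree. The orange mark points about −160° in the world frame. I'll move over the ring at a safe height.

>>> servo_tool(
  plan=[
    [-0.031,-0.0245,0,0,0,0,100],
    [-0.031,-0.0245,0,0,0,0,100],
    [-0.031,-0.0245,0,0,0,0,100],
    [-0.031,-0.0245,0,0,0,0,100],
    [-0.031,-0.0245,0,0,0,0,100],
    [-0.031,-0.0245,0,0,0,0,100],
    [-0.031,-0.0245,0,0,0,0,100],
    [-0.031,-0.0245,0,0,0,0,100],
  ],
)

```text
t: 0.82
eef_pos: [389.2, 302.5, 211.6]
tcp_rot: [-3.14, -0.002, 2.778]
ft_force: [0.8, 0.9, -1.3]
opening: 0.998
```

>>> servo_tool(
  plan=[
    [-0.031,-0.0242,0,0,0,0,100],
    [-0.031,-0.0242,0,0,0,0,100],
    [-0.031,-0.0242,0,0,0,0,100],
    [-0.031,-0.0242,0,0,0,0,100],
    [-0.03,-0.024,0,0,0,0,100],
    [-0.015,-0.012,0,0,0,0,100],
    [0,0,0,0,0,-7,100],
    [0,0,0,0,0,-7,100],
  ],
)

```text
t: 1.48
eef_pos: [506.5, 100.6, 211.2]
tcp_rot: [-3.139, -0.002, 3.018]
ft_force: [0.2, 0.1, 0.3]
opening: 1.0
```

>>> servo_tool(
  plan=[
    [0,0,0,0,0,-7,100],
    [0,0,0,0,0,-7,100],
    [0,0,0,0,0,-7,100],
    [0,0,0,0,0,-7,100],
    [0,0,0,0,0,0,100],
  ],
)

```text
t: 1.9
eef_pos: [506.6, 98.7, 210.2]
tcp_rot: [-3.141, -0.005, -2.756]
ft_force: [-0.4, -0.1, 0.6]
opening: 1.0
```

Run:
```python
from cell import env
import cv2,pickle
c=env.read_camera("wrist");pickle.dump(c,open('w1.pkl','wb'));cv2.imwrite('pics/w1.png',c['img'])
s=env.state();print(s['eef_pos'],s['tcp_rot'],s['joints'],s['moment'])
```

```text
[506.59442674  98.69128893 210.15876144] [-3.1410104  -0.00462424 -2.7632045 ] [ 0.06542014  0.34382347  1.82536808 -0.00238676  0.97662277 -1.88242534] [0.10338033 0.01943391 0.03268917]
```

View pics/w1.png

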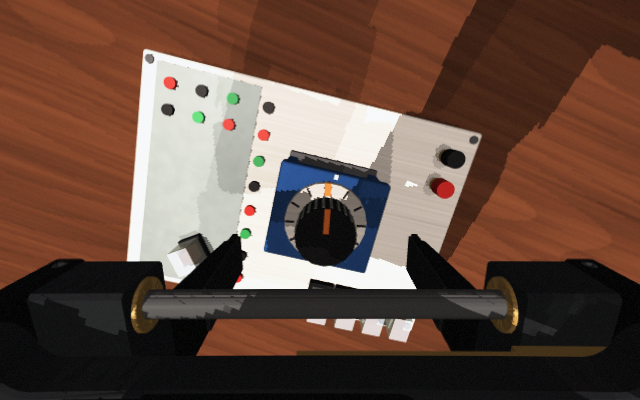

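The wrist view shows the ring between the fingers. The knob top is near (326,230), the skirt rim spans columns 285 to 366, and the orange mark is at (328,190). I'll refine the axis from the skirt rim.

Run:
```python
import pickle,cv2,numpy as np
from scipy.optimize import least_squares
from h import *
c=pickle.load(open('w1.pkl','rb'));im=c['img'];hsv=cv2.cvtColor(im,cv2.COLOR_BGR2HSV)
b=cv2.inRange(hsv,(100,100,30),(130,255,255))
P=[]
# along rays from skirt centre, outermost non-blue pixel before blue
for a in np.deg2rad(np.arange(0,360,4)):
    for r in range(60,25,-1):
        pass
    rr=np.arange(28,60,.5);u=326+rr*np.cos(a);v=222+rr*np.sin(a)
    vals=np.array([b[int(round(y)),int(round(x))]>0 for x,y in zip(u,v)])
    V=np.array([hsv[int(round(y)),int(round(x))] for x,y in zip(u,v)])
    i=np.argmax(vals)
    if vals[i] and i>2 and V[i-3:i,2].max()>110 and V[i-3:i,1].min()<100: P.append(plane(c,(u[i],v[i]),138)[:2])
P=np.array(P);f=least_squares(lambda p:np.hypot(*(P-p[:2]).T)-p[2],[510,100,33],loss='soft_l1')
g=least_squares(lambda p:np.hypot(*(P-p[:2]).T)-33,[510,100],loss='soft_l1')
print(len(P),f.x,g.x,np.abs(f.fun).max())
T=g.x
yaw=-2.7632;dx,dy=T-[506.6,98.7]
print('tool shift',dx*np.cos(yaw)+dy*np.sin(yaw),dx*np.sin(yaw)-dy*np.cos(yaw))
print('mark ang',np.degrees(np.arctan2(*(plane(c,(328,190),138)[:2]-T)[::-1])))
```

```text
38 [513.09704056 101.13434498  33.58462036] [512.72029943 100.94697499] 0.7035515258703029
tool shift -6.517441121124253 -0.1729825719042668
mark ang -163.3539994470708
```

>>> servo_tool(
  plan=[
    [-0.003,0,0.02,0,0,0,100],
    [-0.0025,0,0.02,0,0,0,100],
    [0,0,0.015,0,0,0,100],
    [0,0,0.008,0,0,0,100],
    [0,0,0,0,0,0,100],
  ],
)

```text
t: 2.37
eef_pos: [512.2, 100.9, 145.7]
tcp_rot: [-3.14, -0.002, -2.786]
ft_force: [-1.0, -0.5, 1.1]
opening: 1.007
```

>>> servo_tool(
  plan=[
    [0,0,0.002,0,0,0,100],
    [0,0,0,0,0,0,40],
    [0,0,0,0,0,0,30],
    [0,0,0,0,0,0,20],
    [0,0,0,0,0,0,20],
    [0,0,0,0,0,0,20],
    [0,0,0,0,0,0,20],
    [0,0,0,0,0,0,20],
  ],
)

```text
t: 3.03
eef_pos: [513.4, 101.0, 146.9]
tcp_rot: [-3.139, 0.002, -2.792]
ft_force: [-0.1, -0.3, -0.3]
opening: 0.57
```

```bash
cat > st.py <<'E'
from cell import env
import numpy as np
s=env.state();print(s['t'],s['eef_pos'].round(1),np.degrees(s['tcp_rot']).round(2),'q6',s['joints'][5].round(3),'F',s['ft_force'].round(1),'M',s['moment'].round(3),'op',round(s['opening'],3),'tau6',s['tau'][5].round(3))
E
python3 st.py
```

```text
3.0333 [513.4 101.  146.9] [-1.7985e+02  1.3000e-01 -1.5995e+02] q6 -1.85 F [-0.1 -0.3 -0.3] M [-0.006  0.071 -0.022] op 0.57 tau6 0.002
```

>>> servo_tool(
  plan=[
    [0,0,0.002,0,0,0,20],
    [0,0,0.0,0,0,0,20],
    [0,0,0,0,0,0,20],
    [0,0,0,0,0,0,20],
    [0,0,0,0,0,0,20],
    [0,0,0,0,0,0,20],
  ],
)

```text
t: 3.53
eef_pos: [513.3, 101.7, 145.0]
tcp_rot: [-3.14, 0.003, -2.792]
ft_force: [-0.5, 0.8, 0.8]
opening: 0.457
```

```bash
python3 st.py
```

```text
3.5333 [513.3 101.7 145. ] [-1.7990e+02  1.6000e-01 -1.5997e+02] q6 -1.85 F [-0.5  0.8  0.8] M [ 0.124 -0.037  0.007] op 0.457 tau6 -0.01
```

>>> servo_tool(
  plan=[
    [0,0,0,0,0,5,20],
    [0,0,0,0,0,5,20],
    [0,0,0,0,0,5,20],
    [0,0,0,0,0,5,20],
    [0,0,0,0,0,5,20],
    [0,0,0,0,0,5,20],
    [0,0,0,0,0,0,20],
  ],
)

```text
t: 4.12
eef_pos: [513.2, 101.5, 145.0]
tcp_rot: [-3.141, 0.003, 2.944]
ft_force: [0.2, 1.6, 1.1]
opening: 0.456
```

```bash
python3 st.py
```

```text
4.1167 [513.2 101.5 145. ] [-1.7996e+02  1.7000e-01  1.6871e+02] q6 -1.303 F [0.2 1.6 1.1] M [0.012 0.116 0.173] op 0.456 tau6 1.64
```

>>> servo_tool(
  plan=[
    [0,0,0,0,0,5,20],
    [0,0,0,0,0,5,20],
    [0,0,0,0,0,5,20],
    [0,0,0,0,0,5,20],
    [0,0,0,0,0,5,20],
    [0,0,0,0,0,3,20],
    [0,0,0,0,0,0,20],
  ],
)

```text
t: 4.7
eef_pos: [513.0, 101.3, 145.0]
tcp_rot: [3.142, 0.003, 2.454]
ft_force: [-0.1, 1.1, 2.9]
opening: 0.456
```

```bash
python3 st.py
```

```text
4.7 [513.  101.3 145. ] [1.8000e+02 1.5000e-01 1.4062e+02] q6 -0.812 F [-0.1  1.1  2.9] M [-0.05   0.132 -0.116] op 0.456 tau6 0.935
```

>>> servo_tool(
  plan=[
    [0,0,0,0,0,3,20],
    [0,0,0,0,0,3,20],
    [0,0,0,0,0,2,20],
    [0,0,0,0,0,0,20],
    [0,0,0,0,0,0,20],
  ],
)

```text
t: 5.12
eef_pos: [512.9, 101.3, 145.0]
tcp_rot: [-3.142, 0.003, 2.331]
ft_force: [0.4, 1.8, 2.6]
opening: 0.458
```

```bash
python3 st.py
```

```text
5.1167 [512.9 101.3 145. ] [-1.8000e+02  1.5000e-01  1.3354e+02] q6 -0.688 F [0.4 1.8 2.6] M [-0.025  0.168  0.098] op 0.458 tau6 0.292
```

>>> servo_tool(
  plan=[
    [0,0,0,0,0,5,20],
    [0,0,0,0,0,5,20],
    [0,0,0,0,0,5,20],
    [0,0,0,0,0,5,20],
    [0,0,0,0,0,4,20],
    [0,0,0,0,0,3,20],
    [0,0,0,0,0,3,20],
    [0,0,0,0,0,0,20],
  ],
)

```text
t: 5.78
eef_pos: [512.7, 101.3, 145.0]
tcp_rot: [3.141, 0.002, 1.81]
ft_force: [0.7, 1.0, 1.5]
opening: 0.459
```

```bash
python3 st.py
```

```text
5.7833 [512.7 101.3 145. ] [1.7999e+02 1.2000e-01 1.0372e+02] q6 -0.168 F [0.7 1.  1.5] M [-0.02   0.172  0.116] op 0.459 tau6 1.065
```

>>> servo_tool(
  plan=[
    [0,0,0,0,0,5,20],
    [0,0,0,0,0,5,20],
    [0,0,0,0,0,5,20],
    [0,0,0,0,0,5,20],
    [0,0,0,0,0,4,20],
    [0,0,0,0,0,3,20],
    [0,0,0,0,0,3,20],
    [0,0,0,0,0,0,20],
  ],
)

```text
t: 6.45
eef_pos: [512.4, 101.4, 145.0]
tcp_rot: [3.141, 0.001, 1.296]
ft_force: [0.7, 0.5, 1.8]
opening: 0.457
```

```bash
python3 st.py
```

```text
6.45 [512.4 101.4 145. ] [1.7999e+02 7.0000e-02 7.4260e+01] q6 0.345 F [0.7 0.5 1.8] M [0.036 0.295 0.081] op 0.457 tau6 1.094
```

>>> servo_tool(
  plan=[
    [0,0,0,0,0,5,20],
    [0,0,0,0,0,5,20],
    [0,0,0,0,0,5,20],
    [0,0,0,0,0,5,20],
    [0,0,0,0,0,4,20],
    [0,0,0,0,0,3,20],
    [0,0,0,0,0,3,20],
    [0,0,0,0,0,0,20],
  ],
)

```text
t: 7.12
eef_pos: [512.3, 101.7, 145.0]
tcp_rot: [-3.141, 0.001, 0.788]
ft_force: [0.5, -1.0, 2.3]
opening: 0.456
```

```bash
python3 st.py
```

```text
7.1167 [512.3 101.7 145. ] [-1.7999e+02  4.0000e-02  4.5120e+01] q6 0.853 F [ 0.5 -1.   2.3] M [0.055 0.262 0.259] op 0.456 tau6 1.289
```

>>> servo_tool(
  plan=[
    [0,0,0,0,0,0,20],
    [0,0,0,0,0,0,20],
  ],
)

```text
t: 7.28
eef_pos: [512.3, 101.7, 145.0]
tcp_rot: [-3.141, 0.001, 0.796]
ft_force: [-0.1, 0.1, 1.4]
opening: 0.46
```

```bash
python3 st.py
```

```text
7.2833 [512.3 101.7 145. ] [-1.7999e+02  4.0000e-02  4.5630e+01] q6 0.844 F [-0.1  0.1  1.4] M [0.089 0.352 0.261] op 0.46 tau6 0.345
```

>>> servo_tool(
  plan=[
    [0,0,0,0,0,2.5,20],
    [0,0,0,0,0,0,20],
    [0,0,0,0,0,0,20],
  ],
)

```text
t: 7.53
eef_pos: [512.3, 101.7, 145.0]
tcp_rot: [-3.142, 0.001, 0.761]
ft_force: [-0.3, 0.4, 2.1]
opening: 0.455
```

```bash
python3 st.py
```

```text
7.5333 [512.3 101.7 145. ] [-1.800e+02  4.000e-02  4.362e+01] q6 0.88 F [-0.3  0.4  2.1] M [0.158 0.276 0.328] op 0.455 tau6 0.513
```

>>> servo_tool(
  plan=[
    [0,0,0,0,0,2.5,20],
    [0,0,0,0,0,0,20],
    [0,0,0,0,0,0,20],
  ],
)

```text
t: 7.78
eef_pos: [512.3, 101.8, 145.0]
tcp_rot: [3.142, 0.001, 0.725]
ft_force: [0.1, 0.6, 1.3]
opening: 0.457
```

```bash
python3 st.py
```

```text
7.7833 [512.3 101.8 145. ] [1.800e+02 5.000e-02 4.155e+01] q6 0.916 F [0.1 0.6 1.3] M [0.21  0.311 0.459] op 0.457 tau6 0.642
```

>>> servo_tool(
  plan=[
    [0,0,0,0,0,2.5,20],
    [0,0,0,0,0,0,20],
    [0,0,0,0,0,0,20],
  ],
)

```text
t: 8.03
eef_pos: [512.2, 101.8, 145.0]
tcp_rot: [3.141, 0.001, 0.688]
ft_force: [-0.0, 0.4, 0.6]
opening: 0.458
```

```bash
python3 st.py
```

```text
8.0333 [512.2 101.8 145. ] [1.7999e+02 6.0000e-02 3.9420e+01] q6 0.953 F [-0.   0.4  0.6] M [0.219 0.316 0.5  ] op 0.458 tau6 0.647
```

>>> servo_tool(
  plan=[
    [0,0,0,0,0,-3,20],
    [0,0,0,0,0,-3,20],
    [0,0,0,0,0,-3,20],
    [0,0,0,0,0,-1.5,20],
    [0,0,0,0,0,0,20],
    [0,0,0,0,0,0,20],
  ],
)

```text
t: 8.53
eef_pos: [512.4, 101.5, 145.0]
tcp_rot: [-3.141, 0.0, 0.888]
ft_force: [-0.6, 0.9, 0.9]
opening: 0.46
```

```bash
python3 st.py
```

```text
8.5333 [512.4 101.5 145. ] [-1.7998e+02  2.0000e-02  5.0880e+01] q6 0.752 F [-0.6  0.9  0.9] M [ 0.184  0.333 -0.137] op 0.46 tau6 -0.313
```

>>> servo_tool(
  plan=[
    [0,0,0,0,0,1.5,20],
    [0,0,0,0,0,0,60],
    [0,0,0,0,0,0,90],
    [0,0,0,0,0,0,90],
    [0,0,0,0,0,0,90],
    [0,0,0,0,0,0,90],
  ],
)

```text
t: 9.03
eef_pos: [512.3, 101.2, 144.6]
tcp_rot: [-3.141, 0.001, 0.862]
ft_force: [-0.2, 0.2, 0.1]
opening: 0.752
```

```bash
python3 st.py
python3 - <<'E'
from cell import env
import cv2,pickle
c=env.read_camera("wrist");pickle.dump(c,open('w2.pkl','wb'));cv2.imwrite('pics/w2.png',c['img'])
E
```

```text
9.0333 [512.3 101.2 144.6] [-1.7997e+02  5.0000e-02  4.9400e+01] q6 0.778 F [-0.2  0.2  0.1] M [-0.094  0.095  0.074] op 0.752 tau6 0.004
```

View pics/w2.png

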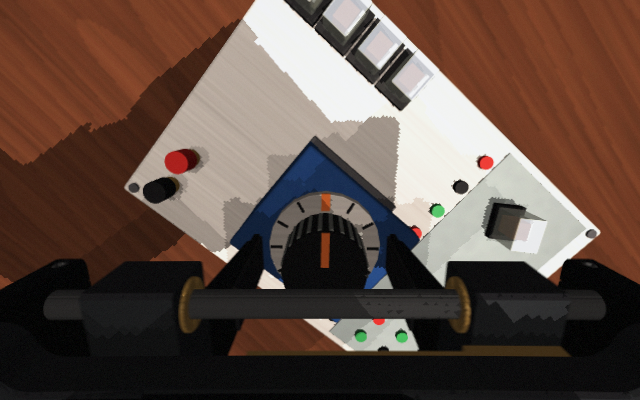

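The mark now points straight up in the wrist image, (325,200) on the skirt. Next I check its world angle.

```bash
cat > mk.py <<'E'
import cv2,numpy as np
from h import *
def mark(c,roi,A=(512.5,101)):
    hsv=cv2.cvtColor(c['img'],cv2.COLOR_BGR2HSV);m=cv2.inRange(hsv,(5,150,70),(22,255,255))
    w=np.zeros_like(m);w[roi[1]:roi[3],roi[0]:roi[2]]=255;m&=w
    v,u=np.nonzero(m);P=np.array([plane(c,(x,y),138)[:2] for x,y in zip(u,v)])-A
    return len(u),(u.mean(),v.mean()),np.degrees(np.arctan2(P[:,1].mean(),P[:,0].mean()))
E
python3 - <<'E'
import pickle
from mk import *
print(mark(pickle.load(open('w1.pkl','rb')),(320,180,336,197)),mark(pickle.load(open('w2.pkl','rb')),(310,190,340,211)))
E
```

```text
(78, (np.float64(327.2692307692308), np.float64(189.07692307692307)), np.float64(-161.74287733446005)) (145, (np.float64(325.36551724137934), np.float64(201.75172413793103)), np.float64(47.16183310468964))
```

The mark moved −151°, which is 5 clicks to the touch (mark at 47°). I'll regrip and go back 90°.

>>> servo_tool(
  plan=[
    [0,0,0,0,0,0,20],
    [0,0,0,0,0,0,20],
    [0,0,0,0,0,0,20],
    [0,0,0,0,0,0,20],
    [0,0,0,0,0,0,20],
    [0,0,0,0,0,0,20],
    [0,0,0,0,0,0,20],
    [0,0,0,0,0,0,20],
  ],
)

```text
t: 9.75
eef_pos: [512.3, 101.2, 144.6]
tcp_rot: [-3.141, 0.001, 0.863]
ft_force: [-0.8, -0.1, -0.6]
opening: 0.46
```

>>> servo_tool(
  plan=[
    [0,0,0,0,0,0,20],
    [0,0,0,0,0,0,20],
    [0,0,0,0,0,-5,20],
    [0,0,0,0,0,-5,20],
    [0,0,0,0,0,-5,20],
    [0,0,0,0,0,-5,20],
    [0,0,0,0,0,-5,20],
    [0,0,0,0,0,-5,20],
  ],
)

```text
t: 10.42
eef_pos: [512.7, 101.1, 144.6]
tcp_rot: [-3.142, 0.0, 1.406]
ft_force: [0.3, -1.7, -0.9]
opening: 0.458
```

>>> servo_tool(
  plan=[
    [0,0,0,0,0,-5,20],
    [0,0,0,0,0,-5,20],
    [0,0,0,0,0,-5,20],
    [0,0,0,0,0,-5,20],
    [0,0,0,0,0,-5,20],
    [0,0,0,0,0,-5,20],
    [0,0,0,0,0,0,20],
  ],
)

```text
t: 11.0
eef_pos: [513.1, 101.1, 144.6]
tcp_rot: [3.141, 0.0, 1.959]
ft_force: [-0.7, 0.1, 0.1]
opening: 0.459
```

```bash
python3 st.py
```

```text
11.0 [513.1 101.1 144.6] [1.7997e+02 1.0000e-02 1.1226e+02] q6 -0.32 F [-0.7  0.1  0.1] M [-0.143  0.12  -0.113] op 0.459 tau6 -1.605
```

>>> servo_tool(
  plan=[
    [0,0,0,0,0,-5,20],
    [0,0,0,0,0,-5,20],
    [0,0,0,0,0,-5,20],
    [0,0,0,0,0,-5,20],
    [0,0,0,0,0,-5,20],
    [0,0,0,0,0,-3,20],
    [0,0,0,0,0,0,20],
    [0,0,0,0,0,0,20],
  ],
)

```text
t: 11.67
eef_pos: [513.4, 101.3, 144.6]
tcp_rot: [3.14, 0.001, 2.445]
ft_force: [-0.4, 0.4, 0.1]
opening: 0.456
```

```bash
python3 st.py
```

```text
11.6667 [513.4 101.3 144.6] [1.7993e+02 3.0000e-02 1.4011e+02] q6 -0.807 F [-0.4  0.4  0.1] M [-0.04  -0.006 -0.063] op 0.456 tau6 -0.397
```

90.7° turned with little moment left. I'll release and look.

>>> servo_tool(
  plan=[
    [0,0,0,0,0,0,90],
    [0,0,0,0,0,0,95],
    [0,0,0,0,0,0,95],
    [0,0,0,0,0,0,95],
    [0,0,0,0,0,0,95],
    [0,0,0,0,0,0,95],
    [0,0,0,0,0,0,95],
    [0,0,0,0,0,0,95],
  ],
)

```text
t: 12.33
eef_pos: [513.3, 101.3, 144.6]
tcp_rot: [3.14, 0.001, 2.436]
ft_force: [0.2, 0.9, 0.6]
opening: 0.933
```

>>> servo_tool(
  plan=[
    [0,0,-0.02,0,0,0,95],
    [0,0,-0.03,0,0,0,95],
    [0,0,-0.02,0,0,0,95],
    [0,0,0,0,0,0,95],
    [0,0,0,0,0,0,95],
  ],
)

```text
t: 12.75
eef_pos: [512.6, 101.2, 216.2]
tcp_rot: [-3.141, -0.002, 2.435]
ft_force: [1.0, -0.4, -0.1]
opening: 0.948
```

```bash
python3 st.py
python3 - <<'E'
from cell import env
import cv2,pickle,numpy as np
from mk import *
c=env.read_camera("wrist");pickle.dump(c,open('w3.pkl','wb'));cv2.imwrite('pics/w3.png',c['img'])
p=proj(c,np.array([512.5+28*np.cos(np.radians(137)),101+28*np.sin(np.radians(137)),138]));print(p)
x,y=p.astype(int);print(mark(c,(x-18,y-9,x+18,y+9)))
E
```

```text
12.75 [512.6 101.2 216.2] [-1.7995e+02 -9.0000e-02  1.3952e+02] q6 -0.796 F [ 1.  -0.4 -0.1] M [ 0.006  0.017 -0.012] op 0.948 tau6 -0.0
[325.82383212 177.28211248]
(78, (np.float64(325.65384615384613), np.float64(178.06410256410257)), np.float64(137.22136708714748))
```

View pics/w3.png

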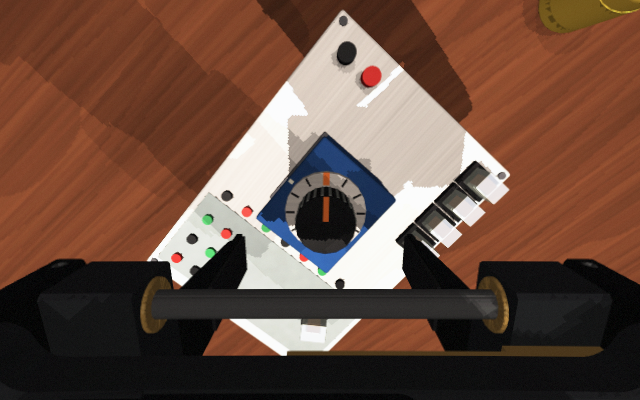

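The mark, at (326,178), reads 137.2° against 47.2° at the touch. That is exactly +90°, or three clicks anticlockwise, with the fingers clear and the relay and bottle standing.

```bash
python3 -c "
from cell import env
print(env.job_done())"
```

```text
the job is handed in; nothing more can be done
None
```

I turned the ring clockwise 5 clicks to the touch, then back three clicks anticlockwise, let go, raised the gripper clear and handed the job in at about 13 s.

- **Touch:** the wrist moment had stayed below about 0.2 N m over the earlier clicks. At the fifth it rose steadily from 0.26 to 0.50 N m, below the 0.82 N m at which the contacts are damaged. The moment ramped up rather than jumping to 0.40 N m at once, probably because the grip gave a little. I eased back before letting go, and the ring settled at the touch.
- **Ring angle:** the orange mark read −161.7° at the start, 47.2° at the touch (151° clockwise, so 5 clicks) and 137.2° at the end. The end is 90.0° anticlockwise of the touch, which is three clicks.
- **Bystanders:** the relay and the bottle were in place in the last wrist picture. The screwdriver was out of that view, but the arm never went near it.

No check failed. The contact gap itself is too fine to see, so it is inferred from the ring angle.

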